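Set the support leg of the curing tunnel's loading leaf

ROBOT

A 7-joint arm with a two-finger parallel gripper is mounted at the origin on the work surface. World frame = base frame: x ahead of the robot, y to its left, z up, the work surface at z = 0. Lengths are in m, angles in rad, forces in N, time in s.
With the tool pointing down it reaches from about 0.4 to 0.85 m from the base axis. Payload 10.4 kg.
Tool frame: the origin (TCP) lies on the centre line of the jaws, within the pads' length; the fingertips stand 22 mm ahead of it and the grasp point (between the pads) lies 3 mm ahead of it; z points along the fingers, y is the direction in which the jaws open and shut (so a half turn about z gives the same grasp; the last joint's range is limited). The gripper opens to 87 mm and grips with 3 to 60 N. Pads are 19 mm wide; open, the fingers measure 117 mm over their backs; the gripper's body (75 mm by 190 mm) begins 51 mm behind the grasp point.
Start: joints at [1.236, 0.332, -0.065, 1.46, 0.022, 1.35, -0.088], TCP at [0.192, -0.595, 0.245] pointing down, gripper open.
Joint ranges: [-2.6, 2.6], [-0.5, 2.12], [-1.47, 1.34], [0.16, 2.42], [-1.27, 4.41], [0.06, 2.06], [-2.6, 2.6]. Speed limits (rad/s): [2.22, 2.22, 2.79, 2.79, 3.14, 3.14, 3.14].

INTERFACE

Orientations are given as a rotation vector (axis times angle).
In Python, from cell import robot gives the robot as it stands. Calls block until the motion is done:
- robot.reach(position, orientation): joint-space move of the TCP to a pose.
- robot.servo_line(position, frame=None, v=0.15): straight line of the TCP; frame=None keeps the orientation; v is the mean speed in m/s.
- robot.move_j(angles): joint-space move.
- robot.open_gripper() and robot.grab(): open the fingers fully, or close them until they stop; the grip force is fixed at half the most.
- robot.wait(seconds).
- robot.ik(position, orientation): joint angles nearest the present ones, or None.
- robot.observe(): the state.
- robot.get_image(name): name is "scene" or "side" or "wrist"; returns the picture (400x640x3 uint8, red, green, blue); there is no depth.
- robot.camera_model(name): a dict with "fx", "fy", "cx", "cy" (pixels), "eye" and "rotation" of the camera in the world. Camera axes: x right, y up, looking along -z (the intrinsics and any distortion apply to the point x, -y, -z); pixel columns grow to the right and rows downward; lengths in m; the calibration is good to about 2 mm. A picture is of the moment at which its call begins: read the wrist's pose just before it. camera_model takes no time and is no camera call; for the wrist camera it gives the pose at the moment of the call.
A pose or a line that the arm cannot do raises robot.IKError and nothing moves.
- robot.job_done(): hands the job in, once; it reports no verdict.
The state is a dict: "clock": time; "joint_pos": joint angles; "qvel": joint speeds; "effort": joint torques, N m; "eef_pos": TCP position; "ee_rot": TCP orientation; "wrist_force": force on the tool from outside, world axes, zero at the start; "wrist_torque": the same for the moment, N m; "finger_gap": finger opening in m.
Only numpy, scipy, OpenCV 4.12 (cv2) and the standard library are available. Lean on these libraries where they do the work, as an engineer would, in place of code of your own. Each camera call takes 0.05 s, during which the arm holds its last target.

TASK

Slide the plywood jack pad over the bench until its round rubber spot lies centred under the foot of the loading leaf's support leg, then wind the leg's crank clockwise (seen from above) until the foot bears firmly on the pad: you feel the crank grow clearly heavier. Stop there, before the leg jacks the leaf up, let go, and leave everything else on the bench and on the leaf where it is.

Things in the scene. Friction and masses are not known exactly. Their poses are not given: they have to be found in the camera images.
- stand: Grey and white curing tunnel, 390 x 280 x 310 mm, fixed on the bench. The slatted loading leaf with rows of dark brooches sticks out of its mouth. Origin: on the bench, exactly under the axis of the leaf's support leg; y points from the tunnel out along the leaf, z up.
- leaf: Yellow slatted leaf, 370 mm long, 290 wide, top 176 mm above the bench; it carries the support leg outside its free end, with foot, crank and knob. Origin: on its hinge at the tunnel mouth, 150 mm above the bench, 420 mm from the leg's axis; y points out to the free end, z up. The free end is springy: it rises about 1 mm for every 35 N with which the leg pushes up.
- leg_axis (a point): Point at bench height on the vertical axis of the leg: the foot comes down here. The leg is a red screw jack: fixed tube 42 mm across, 90 to 220 mm above the bench; under it a steel inner leg, 31 mm across, with a round foot, 60 mm across, that does not turn. At the start the foot's rubber sole hangs 37 to 55 mm above the bench.
- crank_axis (a point): Point on the crank's vertical axis (same as the leg's), 268 mm above the bench at mid-thickness of the crank arm, over the jack's 58 mm wide gear head. Clockwise seen from above lowers the foot by 16 mm a turn; it takes 1.2 to 2.4 turns until the sole meets the pad. The crank stays where it is left.
- gear_head (a point): Middle of the jack's red gear head, 58 mm wide, 233 mm above the bench. Winding with the foot in the air takes a steady 7 to 8 N along the knob's path (at a pause 2 to 5 N remain). Once the foot bears, both rise by 1 N per 20 N of foot force, about 4 N per radian of crank. The leg is well set at 3 to 5 N more than in the air; 7 N more or above is too much: the leaf is jacked up.
- knob (a point): Middle of the upright black crank knob, 304 mm above the bench and 50 mm from the crank axis, at any angle at the start. Round grip 25 mm across, from 274 to 330 mm above the bench, on a flat steel arm 18 mm wide whose top is at 272 mm. It spins freely on its pin: the hand need not turn as the crank goes round.
- pad: Loose plywood jack pad, 220 x 100 x 18 mm, 0.28 kg. Origin: centre of its underside. x points along its length from the grip to the rubber spot, z up.
- pad_spot (a point): Centre of the black rubber spot (84 mm across, flush with the pad's top 18 mm above the bench), 60 mm from the pad's centre towards +x.
- pad_grip (a point): Middle of the pad's upright dark wooden grip, a block 44 mm long (along the pad's x), 18 mm thick (along its y), that rises from the pad's top at 18 mm to 64 mm above the bench; 85 mm from the pad's centre towards -x. This point is 46 mm above the bench.
- gem_dish: White round dish of crystals, 68 mm across, 22 mm tall, standing on the leaf. Origin: centre of its underside. To be left alone.
- glue_bottle: White bottle with red cap, 38 mm across, 100 mm tall. Origin: centre of its underside. To be left alone.
- gem_jar: Amber jar with steel lid, 60 mm across, 75 mm tall. Origin: centre of its underside. To be left alone.
- tweezers: Steel tweezers, 125 mm long (along their x), 6 mm thick, lying on the bench. Origin: centre of their underside. To be left alone.
- blanks_box: Open white box of metal blanks, 120 x 160 x 50 mm. Origin: centre of its underside. To be left alone.

How it is judged:
On the way, in this order (a step that is already met when the one before it is completed fails the run):
1. the pad lies flat with its rubber spot under the leg (within 15 mm of the leg's axis), the foot not yet on it (horizontal distance between pad_spot and leg_axis below 0.015 m and angle between pad's own z axis and vertical below 0.04 rad and height (world z) of pad below 0.004 m and contact force between leaf and pad below 1 N), for 0.2 s.
2. the foot bears on the pad with more than 40 N (contact force between leaf and pad above 40 N), for 0.2 s.
At the end, for the whole second after the job is handed in: The pad lies flat on the bench with its rubber spot within 15 mm of the leg's axis; the foot bears on it with more than 40 N, and the leaf's free end has been raised by less than 4.5 mm (about 150 N) (horizontal distance between pad_spot and leg_axis below 0.015 m and angle between pad's own z axis and vertical below 0.04 rad and height (world z) of pad below 0.004 m and contact force between leaf and pad above 40 N and distance of leg_axis from where it was at the start of the episode below 0.0045 m); the robot touches nothing.
It fails at once if the leg jacked the leaf up: its free end was raised or shifted by more than 6.5 mm (distance of leg_axis from where it was at the start of the episode above 0.0065 m).
It fails at once if a bystander on the bench or the leaf was moved by more than 25 mm or knocked over (distance of any of gem_dish, glue_bottle, gem_jar, tweezers, blanks_box from where it was at the start of the episode above 0.025 m or angle between any of glue_bottle, gem_jar, gem_dish's own z axis and vertical above 0.5 rad).
It also fails if it takes over 72 s, if anything falls off the work surface, if the arm or the gripper's body presses on something with over 40 N, if the wrist force passes 120 N, or if a joint passes its speed limit or range.

## Working session

There is one attempt and no reset: what is moved stays moved. The work goes in short steps, each a Python script; the robot and the scene stay as the last script left them, time stands still between calls to the robot, and variables do not carry over. Pictures are saved under pics/ and viewed, and the job is handed in when it is done.

```bash
ls; mkdir -p pics
python3 - <<'E'
from cell import robot
import cv2
print(robot.observe())
for n in ("scene","side","wrist"):
    m=robot.camera_model(n); print(n,m)
    cv2.imwrite(f"pics/{n}0.png",robot.get_image(n)[:,:,::-1])
E
```

```text
pics
{'clock': 0.0, 'joint_pos': array([ 1.23643764,  0.33288507, -0.06463454,  1.46095343,  0.02158041,
        1.34993458, -0.08849916]), 'qvel': array([ 0.0020111 ,  0.00140938,  0.00103564, -0.00069954,  0.00146184,
        0.00059675, -0.00066507]), 'effort': array([ 4.95295772e-04, -6.23249388e+01,  2.48217839e-02, -3.89907861e+01,
       -6.13019359e-02,  3.94631142e-02,  1.14911159e-04]), 'eef_pos': array([ 0.19155694, -0.59452888,  0.24373974]), 'ee_rot': array([-3.10207536e+00, -4.87434317e-01,  4.74990361e-04]), 'wrist_force': array([-0.00633716, -0.18301021, -0.14722808]), 'wrist_torque': array([ 0.03590427, -0.03231425, -0.01776948]), 'finger_gap': 0.08711360386754569}
scene {'fx': 418.6369395173587, 'fy': 418.6369395173587, 'cx': 323.3027404633871, 'cy': 199.3359383587139, 'eye': array([1.03247533, 0.56420482, 0.93494203]), 'rotation': array([0.32563549, 0.90212139, 2.28378869])}
side {'fx': 413.3530969920081, 'fy': 413.3530969920081, 'cx': 318.9239148620281, 'cy': 199.6641825572487, 'eye': array([0.02202735, 0.82261295, 1.10235859]), 'rotation': array([ 0.34610042, -1.00742015, -2.34303595])}
wrist {'fx': 306.0341459799771, 'fy': 306.0341459799771, 'cx': 319.8881153615245, 'cy': 200.34654465828763, 'eye': array([ 0.26285935, -0.57359749,  0.38295585]), 'rotation': array([-0.2381469 ,  0.17376509, -1.25009303])}
```

View pics/scene0.png

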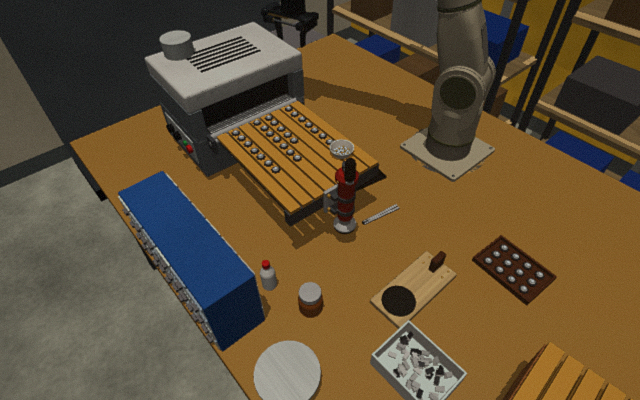

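View pics/side0.png

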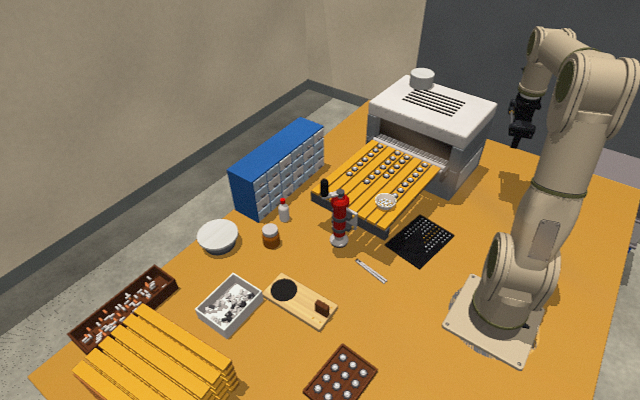

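View pics/wrist0.png

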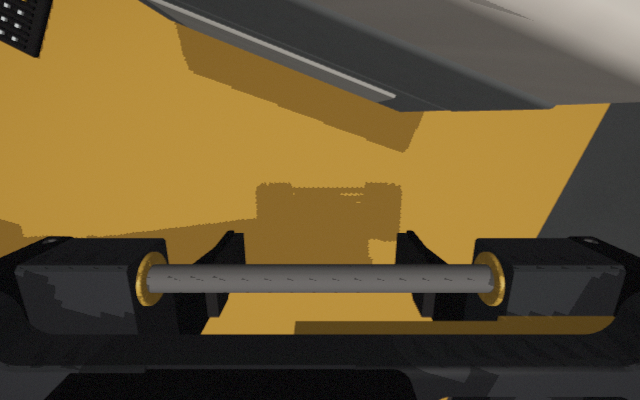

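Scene view: the pad is around (413,285), with the spot at (399,300) and the grip at (438,262). The foot is near (345,226) and the knob near (348,170). In the side view the spot is at (285,290), the grip at (322,309) and the knob at (325,188). Next I'll zoom in and triangulate.

```bash
cat > h.py <<'E'
import numpy as np, cv2
from scipy.spatial.transform import Rotation as R
from cell import robot
def ray(m,uv):
    u,v=uv
    d=np.array([(u-m["cx"])/m["fx"],-(v-m["cy"])/m["fy"],-1.0])
    d=R.from_rotvec(m["rotation"]).apply(d); return np.array(m["eye"]),d/np.linalg.norm(d)
def onz(m,uv,z):
    e,d=ray(m,uv); return e+d*(z-e[2])/d[2]
def tri(obs):
    A=np.zeros((3,3));b=np.zeros(3)
    for m,uv in obs:
        e,d=ray(m,uv);P=np.eye(3)-np.outer(d,d);A+=P;b+=P@e
    p=np.linalg.solve(A,b)
    res=[np.linalg.norm((np.eye(3)-np.outer(d,d))@(p-e)) for e,d in [ray(m,uv) for m,uv in obs]]
    return p,res
def proj(m,p):
    q=R.from_rotvec(m["rotation"]).inv().apply(np.array(p)-m["eye"])
    return np.array([m["cx"]+m["fx"]*q[0]/-q[2], m["cy"]-m["fy"]*q[1]/-q[2]])
def down(yaw): # tool z down, tool y axis at angle yaw in world (xy)
    y=np.array([np.cos(yaw),np.sin(yaw),0]);z=np.array([0,0,-1.]);x=np.cross(y,z)
    return R.from_matrix(np.c_[x,y,z]).as_rotvec()
E
python3 - <<'E'
import cv2
a=cv2.imread('pics/scene0.png');b=cv2.imread('pics/side0.png')
def crop(im,x,y,w,h,s,n): cv2.imwrite(n,cv2.resize(im[y:y+h,x:x+w],None,fx=s,fy=s,interpolation=cv2.INTER_CUBIC))
crop(a,310,140,160,190,3,'pics/sc_c.png'); crop(b,250,160,160,190,3,'pics/si_c.png')
E
```

```text
(no output)
```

View pics/sc_c.png

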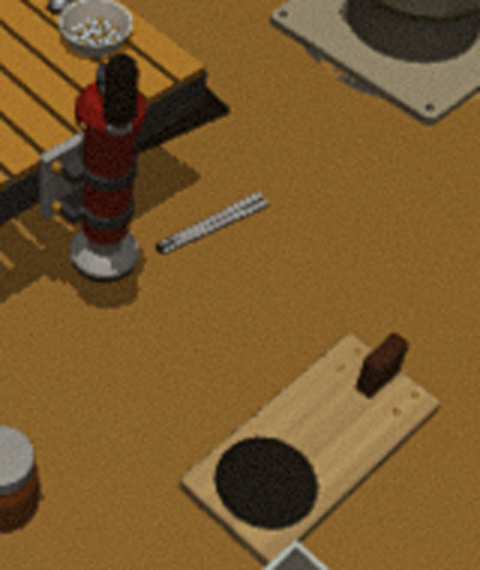

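View pics/si_c.png

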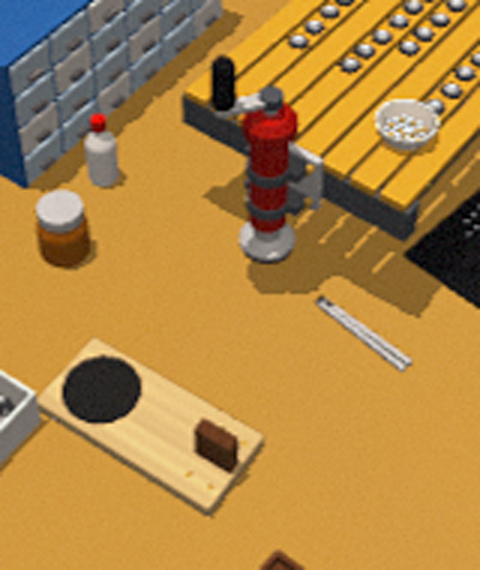

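The crops show the pad, spot, grip, leg, foot and knob clearly in both views. The white box sits close beside the pad's spot end, and the tweezers lie between the pad and the leg. I'll measure with masks.

```bash
cat > m1.py <<'E'
from h import *
S=robot.camera_model("scene");D=robot.camera_model("side")
a=cv2.imread('pics/scene0.png');b=cv2.imread('pics/side0.png')
def blobs(im,mask,box,name,minA=30):
    x,y,w,h=box;m=np.zeros(mask.shape,np.uint8);m[y:y+h,x:x+w]=mask[y:y+h,x:x+w]
    n,l,st,c=cv2.connectedComponentsWithStats(m)
    out=[(st[i],c[i]) for i in range(1,n) if st[i][4]>=minA]
    for s,cc in out: print(name,s,cc.round(1))
    return l
def dark(im,t=60): return (im.max(2)<t).astype(np.uint8)
blobs(a,dark(a),(365,270,60,60),'spot sc');blobs(b,dark(b),(260,270,45,40),'spot si')
blobs(a,dark(a,90),(420,240,40,40),'grip sc');blobs(b,dark(b,100),(305,290,40,40),'grip si')
blobs(a,dark(a,50),(330,150,40,40),'knob sc');blobs(b,dark(b,50),(315,170,20,30),'knob si')
def red(im):
    h=cv2.cvtColor(im,cv2.COLOR_BGR2HSV);return (((h[...,0]<6)|(h[...,0]>174))&(h[...,1]>170)&(h[...,2]>50)).astype(np.uint8)
blobs(a,red(a),(325,150,45,90),'red sc');blobs(b,red(b),(320,180,45,70),'red si')
def grey(im):
    h=cv2.cvtColor(im,cv2.COLOR_BGR2HSV);return ((h[...,1]<70)&(h[...,2]>70)).astype(np.uint8)
blobs(a,grey(a),(325,215,40,25),'foot sc');blobs(b,grey(b),(325,230,30,20),'foot si')
E
python3 m1.py
```

```text
spot sc [382 286  34  30 788] [398.2 300.5]
spot si [271 279  26  22 427] [283.4 289.8]
grip sc [429 251  17  22 212] [437.  261.3]
grip si [315 303  14  14 112] [321.6 310. ]
knob sc [342 158  14  25 256] [349.3 170.1]
knob sc [336 169  34  21 247] [359.5 181.6]
knob si [321 179   7  18 115] [324.  187.9]
red sc [335 168  14  20 120] [340.6 176.8]
red sc [338 203  15   9  41] [345.4 208.1]
red si [331 194  18  25 305] [339.7 206.3]
red si [334 221  11   9  76] [338.9 225.4]
red si [334 232  11   5  34] [339.1 234.4]
foot sc [334 218  22  14 190] [344.2 225.4]
foot si [330 234  18  13 167] [338.4 240.5]
```

```bash
cat > m2.py <<'E'
from h import *
S=robot.camera_model("scene");D=robot.camera_model("side")
for n,p,q in [('spot',(398.2,300.5),(283.4,289.8)),('grip',(437,261.3),(321.6,310)),('knob',(349.3,170.1),(324,187.9)),('dish',(342,148),(386,201)),]:
    r=tri([(S,p),(D,q)]);print(n,r[0].round(4),np.round(r[1],4))
print('spot z18',onz(S,(398.2,300.5),.018).round(4),onz(D,(283.4,289.8),.018).round(4))
print('grip z41',onz(S,(437,261.3),.044).round(4),onz(D,(321.6,310),.044).round(4))
# axis as vertical line: 2D bearings
def vert(p,q):
    (e1,d1),(e2,d2)=ray(S,p),ray(D,q)
    t=np.linalg.solve(np.c_[d1[:2],-d2[:2]],e2[:2]-e1[:2]);P=e1+d1*t[0];Q=e2+d2*t[1]
    return P.round(4),Q[2].round(4)
print('foot',vert((344.7,226),(338.8,240.5)),'tube',vert((345.4,208.1),(338.9,225.4)))
def rowmid(im,rows,x0,x1,fn):
    pass
# pad corners (clicked in 3x crops)
sc=lambda x,y:(310+x/3,140+y/3); si=lambda x,y:(250+x/3,160+y/3)
for n,im,pts in [('sc',S,[sc(350,334),sc(439,404),sc(182,484)]),('si',D,[si(97,340),si(262,437),si(211,510),si(38,408)])]:
    for p in pts: print(n,onz(im,p,.018).round(4))
print('tweez',[onz(S,sc(*p),.004).round(3) for p in [(160,247),(265,200)]],[onz(D,si(*p),.004).round(3) for p in [(320,300),(407,365)]])
print('jar',onz(S,sc(5,460),.075).round(3),onz(D,si(62,212),.075).round(3),'bottle',onz(D,si(98,122),.1).round(3))
print('boxcorner',onz(S,sc(295,545),.05).round(3),onz(D,(263,294),.05).round(3),onz(D,(232,275),.05).round(3))
E
python3 m2.py
```

```text
spot [0.5633 0.2907 0.0176] [0.0013 0.0013]
grip [0.4166 0.2885 0.0387] [0.0032 0.0032]
knob [0.5503 0.0876 0.3012] [0.0012 0.0012]
dish [ 0.4223 -0.0719  0.1935] [0.0005 0.0005]
spot z18 [0.563  0.2895 0.018 ] [0.5631 0.2924 0.018 ]
grip z41 [0.4189 0.2869 0.044 ] [0.4146 0.2946 0.044 ]
foot (array([0.5193, 0.0494, 0.0485]), np.float64(0.0519)) tube (array([0.5202, 0.0498, 0.1229]), np.float64(0.1255))
sc [0.3963 0.2403 0.018 ]
sc [0.3964 0.3373 0.018 ]
sc [0.6152 0.247  0.018 ]
si [0.6061 0.2456 0.018 ]
si [0.3943 0.2422 0.018 ]
si [0.3892 0.3368 0.018 ]
si [0.6008 0.3468 0.018 ]
tweez [array([0.444, 0.049, 0.004]), array([0.323, 0.074, 0.004])] [array([0.445, 0.051, 0.004]), array([0.323, 0.072, 0.004])]
jar [0.729 0.162 0.075] [0.72  0.162 0.075] bottle [0.763 0.044 0.1  ]
boxcorner [0.602 0.35  0.05 ] [0.588 0.355 0.05 ] [0.713 0.359 0.05 ]
```

Estimates so far:
- Spot: (0.563, 0.291, z 0.018)
- Pad yaw: about 0.02
- Leg axis: (0.520, 0.050)
- Knob: (0.550, 0.088, z 0.301)

The tweezers rule out a straight translation, so I'll turn the pad to about -90° and bring the spot in from +y. First I'll check reachability, then get a wrist view of the grip.

```bash
cat > ik.py <<'E'
from h import *
m=robot.camera_model("wrist");o=robot.observe()
T=R.from_rotvec(o["ee_rot"]);print('cam in tool',T.inv().apply(m["eye"]-o["eef_pos"]).round(3),'look',T.inv().apply(R.from_rotvec(m["rotation"]).apply([0,0,-1])).round(3))
print('tool x',T.apply([1,0,0]).round(2))
h=np.pi/2
for n,p,y in [('g0a',(.418,.29,.05),h),('g0b',(.418,.29,.05),-h),('g0 hi a',(.418,.29,.25),h),('g0 hi b',(.418,.29,.25),-h),('f a',(.52,.195,.05),0),('f b',(.52,.195,.05),2*h),('k0',(.55,.0876,.302),0),('k h',(.55,.0876,.302),h),('k -h',(.55,.0876,.302),-h),('k pi',(.55,.0876,.302),2*h)]:
    q=robot.ik(np.array(p),down(y));print(n,None if q is None else np.round(q,2))
E
python3 ik.py
```

```text
cam in tool [ 0.074  0.002 -0.139] look [-0.272  0.001  0.962]
tool x [ 0.95  0.31 -0.  ]
g0a [ 0.21  0.52 -1.07  1.92  0.54  1.02  0.47]
g0b [ 0.04  0.42 -0.85  1.93  0.38  0.96 -2.56]
g0 hi a [ 0.27  0.2  -1.06  1.71  0.18  1.34  0.74]
g0 hi b [-0.82  0.07  0.13  1.76 -0.01  1.31 -2.26]
f a [ 0.33  0.57 -0.95  1.81  0.53  1.05 -0.83]
f b [ 0.51  0.77 -1.25  1.8   0.79  1.18  2.15]
k0 [ 0.62  0.31 -1.04  1.51  0.27  1.47 -0.43]
k h [ 0.62  0.31 -1.05  1.51  0.27  1.47  1.14]
k -h [ 0.61  0.3  -1.04  1.51  0.26  1.47 -2.  ]
k pi [ 0.79  0.47 -1.38  1.51  0.46  1.54  2.57]
```

```bash
cat > s1.py <<'E'
from h import *
h=np.pi/2
robot.servo_line(np.array([.20,-.56,.45]),v=.3)
print(robot.observe()["clock"])
robot.reach(np.array([.418,.28,.45]),down(h))
robot.reach(np.array([.410,.29,.25]),down(h))
o=robot.observe();m=robot.camera_model("wrist");im=robot.get_image("wrist")
print(o["clock"],o["eef_pos"],o["joint_pos"].round(2),o["wrist_force"].round(2))
np.save('w1.npy',m,allow_pickle=True);cv2.imwrite("pics/w1.png",im[:,:,::-1])
for n,p in [('grip',(.418,.29,.064)),('spot',(.563,.29,.018))]: print(n,proj(m,p).round(0))
E
python3 s1.py
```

```text
0.9917
4.85 [0.41078886 0.29032774 0.25136558] [ 0.32  0.19 -1.12  1.72  0.18  1.34  0.73] [-0.3  -0.3   0.03]
grip [321. 191.]
spot [321. 285.]
```

View pics/w1.png

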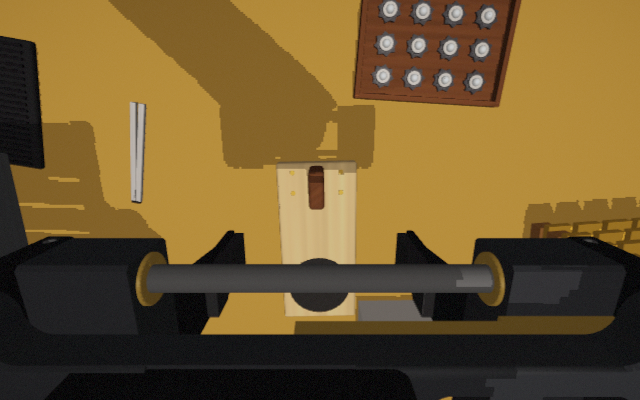

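The wrist view shows the pad nearly aligned, with the grip at about (316,188) and the spot at (320,285). I'll get the grip's top face from its colour mask.

Run:
```python
from h import *
im=cv2.imread('pics/w1.png');m=np.load('w1.npy',allow_pickle=True).item()
cv2.imwrite('pics/w1c.png',cv2.resize(im[150:330,260:380],None,fx=4,fy=4,interpolation=cv2.INTER_NEAREST)[:590])
mask=(im.max(2)<125).astype(np.uint8);mm=np.zeros_like(mask);mm[160:215,300:335]=mask[160:215,300:335]
ys,xs=np.nonzero(mm);print(xs.min(),xs.max(),ys.min(),ys.max())
for r in range(164,212,4):
    x=np.nonzero(mm[r])[0]; print(r,x.min() if len(x) else 0,x.max() if len(x) else 0, im[r,316])
```

```text
300 334 160 208
164 0 0 [ 79 119 143]
168 309 323 [17 25 48]
172 308 323 [28 46 79]
176 308 323 [27 45 76]
180 308 323 [23 40 72]
184 308 323 [ 38  64 107]
188 308 323 [ 31  58 105]
192 308 323 [ 40  68 117]
196 309 323 [ 38  63 108]
200 309 323 [ 39  66 112]
204 309 323 [ 35  60 107]
208 311 322 [ 36  60 100]
```

View pics/w1c.png

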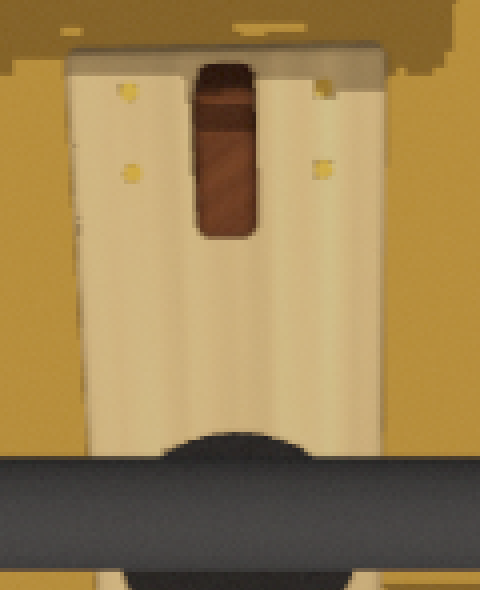

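Run:
```python
from h import *
m=np.load('w1.npy',allow_pickle=True).item();D=robot.camera_model("side");S=robot.camera_model("scene")
print(onz(m,(316,190.5),.064),tri([(m,(316,190.5)),(D,(322.7,303.5))]))
for p in [(278.5,163),(355.5,161.5),(286,310)]: print(onz(m,p,.018).round(4))
A=onz(m,(277.5+.5,165),.018);B=onz(m,(282.7,262),.018);print('left edge',np.arctan2(*(B-A)[1::-1]))
A=onz(m,(355.7,165),.018);B=onz(m,(355.7,262),.018);print('right edge',np.arctan2(*(B-A)[1::-1]))
```

```text
[0.41781739 0.28423562 0.064     ] (array([0.41819501, 0.28415609, 0.06167899]), [np.float64(0.0001982644349916476), np.float64(0.00019826443499159163)])
[0.3946 0.2379 0.018 ]
[0.3928 0.332  0.018 ]
[0.6023 0.2408 0.018 ]
left edge 0.0108510850739875
right edge 0.03168831183286468
```

Grip top is at (0.418, 0.2845, z 0.062) from two views, with pad yaw about 0.02. Next: grasp the grip and check.

```bash
cat > s2.py <<'E'
from h import *
h=np.pi/2;f=down(h+.02)
robot.servo_line(np.array([.418,.285,.12]),f,v=.25)
robot.servo_line(np.array([.418,.285,.049]),f,v=.1)
o=robot.observe();print(o["clock"],o["eef_pos"].round(4),o["wrist_force"].round(1))
robot.grab()
o=robot.observe();print(o["clock"],o["eef_pos"].round(4),o["wrist_force"].round(1),o["finger_gap"])
E
python3 s2.py
```

```text
6.4333 [0.4182 0.2854 0.0495] [-0.6  0.4  0.3]
7.55 [0.418  0.2851 0.049 ] [-0.6  0.3  0.2] 0.017715547213622358
```

```bash
cat > s3.py <<'E'
from h import *
h=np.pi/2
def rep(): 
    o=robot.observe();print(round(o["clock"],2),o["eef_pos"].round(4),o["wrist_force"].round(1),o["finger_gap"].round(4))
N=8
P=[(.418,.285),(.43,.275),(.445,.272),(.46,.27),(.475,.27),(.49,.27),(.505,.27),(.5195,.27)]
for i in range(1,8):
    robot.servo_line(np.array([*P[i],.0492]),down(h*(1-i/7)+.02*(1-i/7)),v=.1); rep()
robot.servo_line(np.array([.5195,.215,.0492]),down(0),v=.1);rep()
for n in("scene","side"): cv2.imwrite(f"pics/{n}3.png",robot.get_image(n)[:,:,::-1])
E
python3 s3.py
python3 - <<'E'
import cv2
a=cv2.imread('pics/scene3.png');b=cv2.imread('pics/side3.png')
import numpy as np
f=lambda im,x,y:cv2.resize(im[y:y+150,x:x+130],None,fx=3,fy=3,interpolation=cv2.INTER_CUBIC)
cv2.imwrite('pics/c3.png',np.hstack([f(a,300,150),f(b,270,160)]))
E
```

```text
Traceback (most recent call last):
  File "s3.py", line 8, in <module>
    robot.servo_line(np.array([*P[i],.0492]),down(h*(1-i/7)+.02*(1-i/7)),v=.1); rep()
                                                                                ~~~^^
  File "s3.py", line 4, in rep
    o=robot.observe();print(round(o["clock"],2),o["eef_pos"].round(4),o["wrist_force"].round(1),o["finger_gap"].round(4))
                                                                                                ^^^^^^^^^^^^^^^^^^^^^
AttributeError: 'float' object has no attribute 'round'
[ WARN:0@0.027] global loadsave.cpp:275 findDecoder imread_('pics/scene3.png'): can't open/read file: check file path/integrity
[ WARN:0@0.027] global loadsave.cpp:275 findDecoder imread_('pics/side3.png'): can't open/read file: check file path/integrity
Traceback (most recent call last):
TypeError: 'NoneType' object is not subscriptable
```

One segment ran, then a print bug stopped the script. I'll fix it and continue from waypoint 2.

```bash
sed -i 's/o\["finger_gap"\].round(4)/round(o["finger_gap"],4)/; s/range(1,8)/range(2,8)/' s3.py; sed -i '/^N=8/i rep()' s3.py
python3 s3.py
python3 - <<'E'
import cv2
a=cv2.imread('pics/scene3.png');b=cv2.imread('pics/side3.png')
import numpy as np
f=lambda im,x,y:cv2.resize(im[y:y+150,x:x+130],None,fx=3,fy=3,interpolation=cv2.INTER_CUBIC)
cv2.imwrite('pics/c3.png',np.hstack([f(a,300,150),f(b,270,160)]))
E
```

```text
7.92 [0.4299 0.2748 0.0491] [ 0.  -0.5 -1.6] 0.0177
8.3 [0.4444 0.2723 0.049 ] [-0.4 -0.4 -1.5] 0.0179
8.68 [0.4593 0.2702 0.049 ] [ 0.3 -0.8 -1.1] 0.0177
9.05 [0.4742 0.2701 0.049 ] [ 0.6 -0.3 -0.7] 0.0178
9.43 [0.4892 0.27   0.049 ] [ 0.5 -1.1 -1.2] 0.0179
9.8 [0.5043 0.27   0.049 ] [ 0.4 -0.1 -1.9] 0.0175
10.18 [0.5187 0.2701 0.049 ] [-0.9 -0.5 -1.7] 0.0178
10.88 [0.5194 0.2152 0.0493] [-0.3  0.7 -2.5] 0.0181
```

View pics/c3.png

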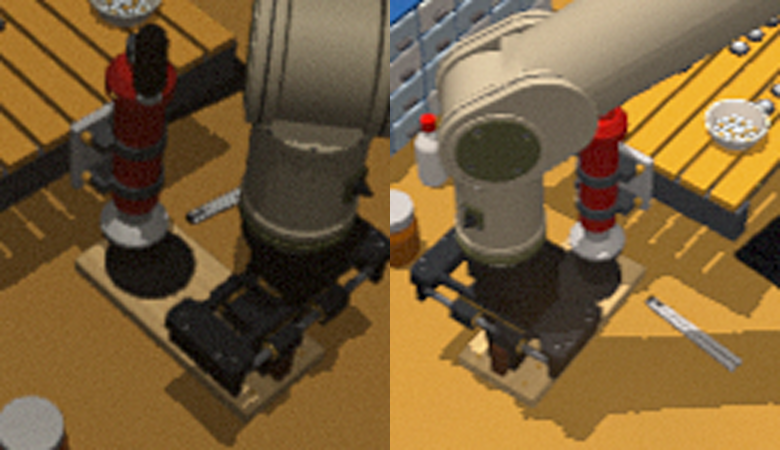

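The pad is turned with its spot just short of the foot (scene crop, spot about (150,265)), and the tweezers are clear. I'll finish the slide, release, back off and measure again.

```bash
cat > s4.py <<'E'
from h import *
h=np.pi/2
def rep(): 
    o=robot.observe();print(round(o["clock"],2),o["eef_pos"].round(4),o["wrist_force"].round(1),round(o["finger_gap"],4))
S=robot.camera_model("scene");print('spot est',onz(S,(350,238.3),.018).round(4))
robot.servo_line(np.array([.5195,.1945,.0492]),down(0),v=.08);rep()
robot.open_gripper();rep()
robot.servo_line(np.array([.5195,.1945,.13]),down(0),v=.2)
robot.servo_line(np.array([.49,.27,.36]),down(0),v=.3);rep()
m=robot.camera_model("wrist");np.save('w4.npy',m,allow_pickle=True)
for n in("scene","side","wrist"): cv2.imwrite(f"pics/{n}4.png",robot.get_image(n)[:,:,::-1])
print('proj leg@.018',proj(m,(.5195,.0495,.018)))
E
python3 s4.py
python3 - <<'E'
import cv2
a=cv2.imread('pics/scene4.png');b=cv2.imread('pics/side4.png')
import numpy as np
f=lambda im,x,y:cv2.resize(im[y:y+150,x:x+130],None,fx=3,fy=3,interpolation=cv2.INTER_CUBIC)
cv2.imwrite('pics/c4.png',np.hstack([f(a,300,150),f(b,270,160)]))
E
```

```text
spot est [0.5204 0.0733 0.018 ]
11.38 [0.5197 0.1935 0.0492] [-1.1 -0.4 -1.6] 0.0178
12.68 [0.5195 0.1945 0.0492] [ 0.  -0.3  0.6] 0.0871
14.2 [0.4899 0.2691 0.358 ] [-0.5  0.5 -0.9] 0.0869
proj leg@.018 [337.03304453 285.3169442 ]
```

View pics/c4.png

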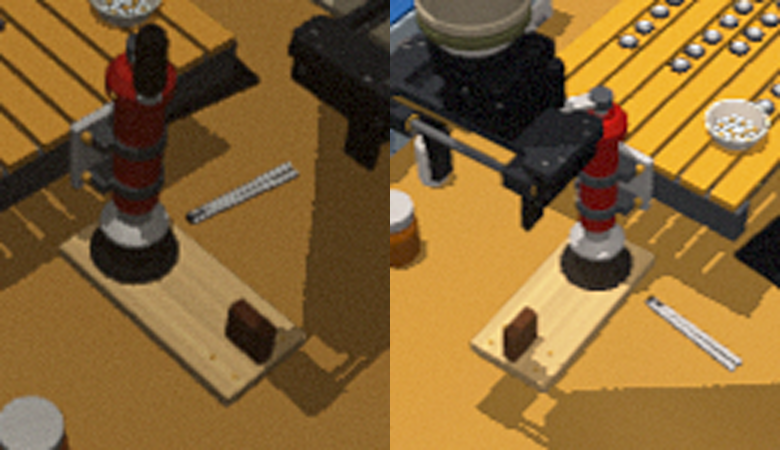

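View pics/wrist4.png

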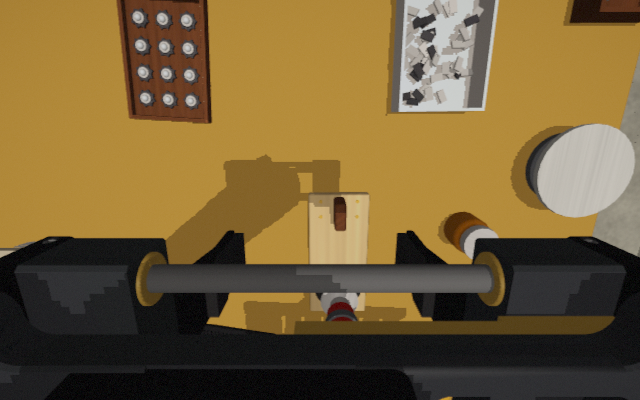

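Run:
```python
from h import *
S=robot.camera_model("scene");D=robot.camera_model("side")
t=np.linspace(0,2*np.pi,200)
def ext(m,c,r,z): 
    p=np.array([proj(m,(c[0]+r*np.cos(a),c[1]+r*np.sin(a),z)) for a in t]);return p[:,0].min().round(1),p[:,0].max().round(1),p[:,1].max().round(1)
for n,m,roi in [('scene',S,(215,246,325,365)),('side',D,(235,260,315,355))]:
    im=cv2.imread(f'pics/{n}4.png');r0,r1,c0,c1=roi
    k=(im[r0:r1,c0:c1].max(2)<55).astype(np.uint8)
    nn,l,st,c=cv2.connectedComponentsWithStats(k);i=1+st[1:,4].argmax();s=st[i]
    print(n,'seen',c0+s[0]-.0,c0+s[0]+s[2],r0+s[1]+s[3],'pred',ext(m,(.5195,.0495),.042,.018))
# foot: grey blob extents, predicted r=.03 at z~.047
for n,m,roi in [('scene',S,(216,236,325,365)),('side',D,(232,250,320,352))]:
    im=cv2.imread(f'pics/{n}0.png');r0,r1,c0,c1=roi
    h=cv2.cvtColor(im,cv2.COLOR_BGR2HSV)[r0:r1,c0:c1];k=((h[...,1]<90)&(h[...,2]>60)).astype(np.uint8)
    nn,l,st,c=cv2.connectedComponentsWithStats(k);i=1+st[1:,4].argmax();s=st[i]
    print(n,'foot seen',c0+s[0],c0+s[0]+s[2],r0+s[1]+s[3],[ext(m,(.5195,.0495),.03,z) for z in(.04,.05,.06)])
```

```text
scene seen 330.0 359 244 pred (np.float64(329.3), np.float64(359.5), np.float64(245.2))
side seen 327.0 350 257 pred (np.float64(326.3), np.float64(350.9), np.float64(256.7))
scene foot seen 333 356 233 [(np.float64(333.6), np.float64(355.5), np.float64(236.7)), (np.float64(333.7), np.float64(355.7), np.float64(234.4)), (np.float64(333.7), np.float64(355.9), np.float64(232.1))]
side foot seen 330 348 247 [(np.float64(329.8), np.float64(347.6), np.float64(249.7)), (np.float64(329.8), np.float64(347.7), np.float64(247.7)), (np.float64(329.8), np.float64(347.8), np.float64(245.8))]
```

The spot outline matches a circle centred on (0.5195, 0.0495) to within about 1 px in both views, so the pad is centred. The sole is about 0.05 m up, which means roughly 2 turns. Next I'll grasp the knob.

```bash
cat > s5.py <<'E'
from h import *
def rep(): 
    o=robot.observe();print(round(o["clock"],2),o["eef_pos"].round(4),o["wrist_force"].round(1),round(o["finger_gap"],4))
f=down(0);k=np.array([.551,.0882])
robot.servo_line(np.array([*k,.41]),f,v=.3)
rep()
robot.servo_line(np.array([*k,.307]),f,v=.12);rep()
robot.grab();rep()
cv2.imwrite("pics/side5.png",robot.get_image("side")[:,:,::-1]);cv2.imwrite("pics/scene5.png",robot.get_image("scene")[:,:,::-1])
a,b=cv2.imread('pics/scene5.png'),cv2.imread('pics/side5.png')
g=lambda im,x,y:cv2.resize(im[y:y+150,x:x+130],None,fx=3,fy=3,interpolation=cv2.INTER_CUBIC)
cv2.imwrite('pics/c5.png',np.hstack([g(a,300,110),g(b,270,120)]))
E
python3 s5.py
```

```text
15.16 [0.5506 0.0891 0.4095] [-0.2  0.1 -0.1] 0.0867
16.17 [0.5513 0.0885 0.3078] [0.8 0.5 0.9] 0.0866
17.21 [0.5506 0.0882 0.307 ] [-2.3 -1.   1.2] 0.0242
```

View pics/c5.png

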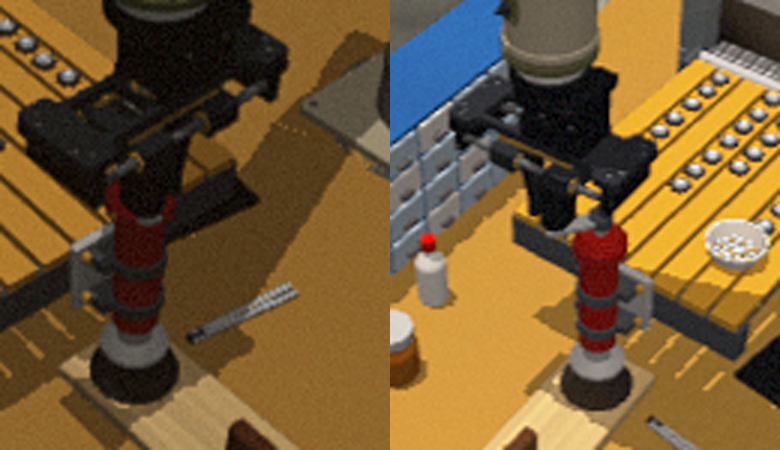

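The fingers hold the knob (gap 24 mm), above the arm and clear of the gear head. I'll start with a short wind to check forces and timing.

```bash
cat > wind.py <<'E'
from h import *
import sys,json,os
C=np.array([.5195,.0495]);r=.0500
f=down(0)
def wind(total_deg,step,v=.15,settle=0,stop=99,thr=99):
    st=json.load(open('th.json')) if os.path.exists('th.json') else {'th':51.3,'log':[]}
    n=int(round(total_deg/step));hi=0
    for i in range(n):
        st['th']-=step;a=np.radians(st['th'])
        robot.servo_line(np.array([*(C+r*np.array([np.cos(a),np.sin(a)])),.307]),f,v=v)
        if settle: robot.wait(settle)
        o=robot.observe();w=o["wrist_force"];t=np.array([np.sin(a),-np.cos(a)]);rad=np.array([np.cos(a),np.sin(a)])
        Ft=-w[:2]@t;Fr=w[:2]@rad;e=o["eef_pos"][:2]-C
        print(f'{o["clock"]:.2f} th {51.3-st["th"]:.0f} act {51.3-np.degrees(np.arctan2(e[1],e[0])):.1f} r {np.hypot(*e)*1e3:.1f} Ft {Ft:.1f} Fr {Fr:.1f} Fz {w[2]:.1f} gap {o["finger_gap"]*1e3:.1f}')
        st['log'].append([st['th'],Ft,Fr]);json.dump(st,open('th.json','w'))
        hi=hi+1 if Ft>thr else 0
        if hi>=2 or abs(Fr)>25 or Ft>stop: print('STOP');break
if __name__=='__main__': wind(*map(float,sys.argv[1:]))
E
python3 wind.py 60 15 .12 0 14
```

```text
17.57 th 15 act 15.6 r 50.0 Ft -0.7 Fr -1.9 Fz 0.7 gap 24.2
17.82 th 30 act 30.2 r 50.2 Ft -0.7 Fr 0.0 Fz -0.9 gap 24.2
18.08 th 45 act 44.8 r 50.5 Ft 1.5 Fr 4.1 Fz -2.1 gap 24.4
18.34 th 60 act 60.0 r 50.7 Ft 2.0 Fr 4.6 Fz -2.5 gap 24.0
```

```bash
python3 wind.py 300 15 .12 0 14
```

```text
18.60 th 75 act 75.3 r 50.9 Ft 1.8 Fr 4.7 Fz -2.4 gap 24.4
18.86 th 90 act 90.6 r 51.1 Ft 1.4 Fr 4.5 Fz -2.4 gap 24.5
19.12 th 105 act 105.6 r 51.2 Ft 1.6 Fr 4.8 Fz -2.1 gap 24.5
19.38 th 120 act 120.5 r 51.1 Ft 0.9 Fr 5.6 Fz -1.6 gap 24.2
19.63 th 135 act 135.4 r 51.0 Ft 0.8 Fr 4.5 Fz -0.5 gap 24.7
19.89 th 150 act 150.4 r 50.8 Ft -0.8 Fr 5.1 Fz 0.1 gap 24.4
20.15 th 165 act 165.5 r 50.5 Ft -1.2 Fr 4.9 Fz 1.5 gap 24.0
20.41 th 180 act 180.7 r 50.3 Ft -1.5 Fr 5.4 Fz 1.0 gap 24.6
20.67 th 195 act 195.9 r 50.0 Ft -2.3 Fr 4.4 Fz 1.2 gap 24.5
20.93 th 210 act 210.9 r 49.7 Ft -2.0 Fr 1.1 Fz -0.8 gap 24.8
21.18 th 225 act 225.6 r 49.5 Ft -1.0 Fr -3.8 Fz -1.8 gap 24.3
21.44 th 240 act -119.9 r 49.2 Ft -0.6 Fr -4.6 Fz -1.9 gap 24.5
21.70 th 255 act -105.2 r 49.0 Ft 0.2 Fr -5.7 Fz -2.0 gap 24.8
21.96 th 270 act -90.3 r 48.9 Ft -0.4 Fr -5.7 Fz -1.8 gap 24.3
22.22 th 285 act -75.3 r 48.8 Ft 0.3 Fr -4.7 Fz -0.5 gap 24.3
22.48 th 300 act -60.0 r 48.9 Ft 1.0 Fr -5.8 Fz 0.7 gap 24.1
22.73 th 315 act -44.8 r 49.0 Ft -0.5 Fr -5.2 Fz 0.4 gap 24.5
22.99 th 330 act -29.7 r 49.2 Ft -1.1 Fr -4.9 Fz -0.3 gap 24.5
23.25 th 345 act -14.8 r 49.4 Ft -2.6 Fr -4.7 Fz -0.6 gap 24.4
23.51 th 360 act -0.0 r 49.7 Ft -1.4 Fr -4.9 Fz -0.7 gap 24.7
```

The hand follows a circle offset about 1.2 mm from my centre, towards about -54°, so the true axis is near (0.5202, 0.0485). I'll recentre, check visually that the foot has come down, and go on.

```bash
sed -i 's/^C=.*/C=np.array([.5202,.0485]);r=.0500/' wind.py
python3 wind.py 90 15 .12 0 14
python3 - <<'E'
from h import *
for n in("scene","side"): cv2.imwrite(f"pics/{n}6.png",robot.get_image(n)[:,:,::-1])
a,b=cv2.imread('pics/scene6.png'),cv2.imread('pics/side6.png')
g=lambda im,x,y:cv2.resize(im[y:y+150,x:x+130],None,fx=3,fy=3,interpolation=cv2.INTER_CUBIC)
cv2.imwrite('pics/c6.png',np.hstack([g(a,280,120),g(b,270,140)]))
E
```

```text
23.77 th 375 act 14.7 r 50.0 Ft -1.3 Fr -2.7 Fz -0.6 gap 24.3
24.03 th 390 act 29.4 r 50.0 Ft 0.0 Fr -2.2 Fz 0.2 gap 24.7
24.29 th 405 act 44.4 r 50.0 Ft 2.2 Fr -1.6 Fz -1.3 gap 24.6
24.55 th 420 act 59.7 r 50.0 Ft 2.1 Fr -0.9 Fz -1.9 gap 24.2
24.81 th 435 act 75.0 r 50.1 Ft 0.4 Fr -0.9 Fz -2.6 gap 24.1
25.07 th 450 act 90.2 r 50.1 Ft 0.8 Fr -0.0 Fz -0.4 gap 24.6
```

View pics/c6.png

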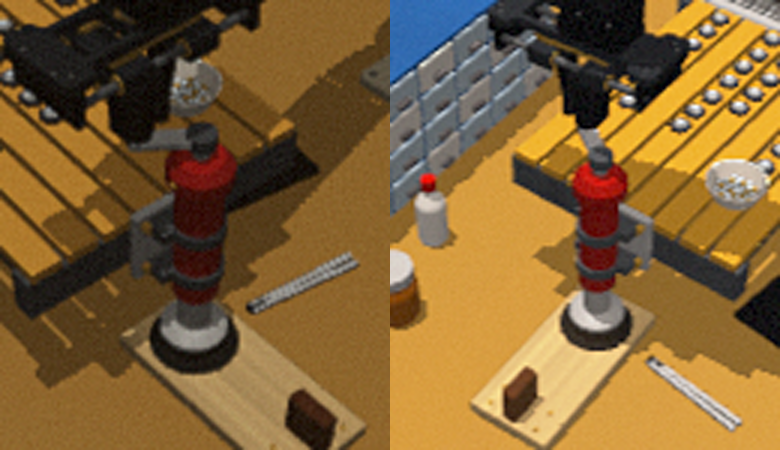

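The foot is well down but not yet on the pad, and with the new centre the radial force is about 0. I'll continue more slowly, with a short settle, to watch the tangential force.

```bash
python3 wind.py 180 15 .06 .1 8 4.5
```

```text
25.63 th 465 act 104.7 r 50.1 Ft 3.5 Fr 0.4 Fz -0.8 gap 24.3
26.10 th 480 act 120.0 r 50.1 Ft 2.2 Fr 0.1 Fz -1.4 gap 24.3
26.57 th 495 act 135.0 r 50.1 Ft 1.5 Fr -0.3 Fz -1.7 gap 24.2
27.03 th 510 act 150.0 r 50.1 Ft 1.4 Fr 0.2 Fz -0.0 gap 24.3
27.50 th 525 act 165.1 r 50.1 Ft 1.8 Fr -0.1 Fz -1.1 gap 24.5
27.97 th 540 act 180.0 r 50.1 Ft 1.2 Fr -0.3 Fz -0.5 gap 24.7
28.43 th 555 act 195.0 r 50.1 Ft 0.3 Fr -1.0 Fz -1.2 gap 24.2
28.90 th 570 act 210.0 r 50.0 Ft 2.5 Fr -1.0 Fz -0.5 gap 24.5
29.37 th 585 act 224.9 r 50.0 Ft 2.3 Fr -0.8 Fz 0.6 gap 24.3
29.83 th 600 act -120.1 r 50.0 Ft 2.0 Fr -1.7 Fz -0.6 gap 23.9
30.30 th 615 act -105.1 r 50.0 Ft 1.9 Fr -2.3 Fz -1.0 gap 24.6
30.77 th 630 act -90.1 r 50.0 Ft 3.3 Fr -3.2 Fz -0.4 gap 24.3
```

```bash
python3 wind.py 150 10 .04 .1 7 4.5
```

```text
31.23 th 640 act -80.4 r 50.0 Ft 4.3 Fr -2.5 Fz 0.5 gap 24.6
31.70 th 650 act -70.3 r 50.0 Ft 3.5 Fr -3.1 Fz -0.3 gap 24.3
32.17 th 660 act -60.3 r 50.0 Ft 3.8 Fr -3.3 Fz 0.6 gap 24.2
32.63 th 670 act -50.3 r 50.0 Ft 4.0 Fr -4.3 Fz 0.4 gap 24.7
33.10 th 680 act -40.4 r 50.0 Ft 4.0 Fr -3.6 Fz -0.4 gap 24.3
33.57 th 690 act -30.5 r 50.0 Ft 3.4 Fr -5.4 Fz 1.4 gap 24.3
34.03 th 700 act -20.7 r 50.0 Ft 3.3 Fr -6.3 Fz 4.6 gap 24.3
34.50 th 710 act -10.9 r 49.9 Ft 4.7 Fr -6.6 Fz 8.5 gap 24.3
34.97 th 720 act -1.3 r 49.8 Ft 5.8 Fr -9.4 Fz 10.2 gap 24.4
STOP
```

Fz has been rising since about th 687°, so the leaf is just starting to lift and the foot bears. Ft is about 2 N above its in-air value at the pause. About 1 rad past contact should give roughly 80 N. I'll follow the small lift, which also tips the head back by about 0.5 mm, and go on in small steps.

```bash
sed -i 's/^C=.*/C=np.array([.5200,.0479]);r=.0500/; s/\.307\]/.309]/' wind.py; python3 wind.py 21 7 .03 .15 12 11
```

```text
35.49 th 727 act 4.2 r 50.3 Ft 6.2 Fr -4.9 Fz 1.0 gap 24.4
35.99 th 734 act 10.8 r 50.2 Ft 7.8 Fr -5.8 Fz 2.7 gap 24.4
36.49 th 741 act 17.2 r 50.2 Ft 8.0 Fr -6.8 Fz 4.2 gap 24.3
```

The pause force is about 8 N against about 3.7 N in the air, so roughly +4.3 N, which is inside the 3–5 N window. I'm stopping here: let go, rise straight up, retreat and check.

```bash
cat > s7.py <<'E'
from h import *
robot.open_gripper()
o=robot.observe();print(o["clock"],o["eef_pos"].round(4),o["wrist_force"].round(1),o["finger_gap"])
p=o["eef_pos"]
robot.servo_line(np.array([p[0],p[1],.42]),down(0),v=.15)
robot.servo_line(np.array([.45,.3,.45]),down(0),v=.3)
o=robot.observe();print(o["clock"],o["wrist_force"].round(1))
for n in("scene","side"): cv2.imwrite(f"pics/{n}7.png",robot.get_image(n)[:,:,::-1])
a,b=cv2.imread('pics/scene7.png'),cv2.imread('pics/side7.png')
g=lambda im,x,y:cv2.resize(im[y:y+150,x:x+130],None,fx=3,fy=3,interpolation=cv2.INTER_CUBIC)
cv2.imwrite('pics/c7.png',np.hstack([g(a,280,120),g(b,270,140)]))
a0,b0=cv2.imread('pics/scene0.png'),cv2.imread('pics/side0.png')
for x,y,roi,n in [(a0,a,(215,110,115,105),'scene leaf'),(b0,b,(360,160,70,60),'side leaf')]:
    X,Y,w,h=roi;s=[cv2.cvtColor(i[Y:Y+h,X:X+w],cv2.COLOR_BGR2GRAY).astype(np.float32) for i in(x,y)]
    print(n,cv2.phaseCorrelate(s[0],s[1],cv2.createHanningWindow((w,h),cv2.CV_32F)))
for n,cam,roi in [('scene',"scene",(215,250,325,365)),('side',"side",(230,262,315,355))]:
    im=cv2.imread(f'pics/{n}7.png');r0,r1,c0,c1=roi
    k=(im[r0:r1,c0:c1].max(2)<55).astype(np.uint8)
    nn,l,st,c=cv2.connectedComponentsWithStats(k);s=st[1+st[1:,4].argmax()]
    print(n,'spot',c0+s[0],c0+s[0]+s[2],r0+s[1]+s[3])
E
python3 s7.py
```

```text
37.7083 [0.5632 0.0731 0.309 ] [0.1 0.6 0.8] 0.0872234670943096
39.6 [ 0.4 -0.9 -0.7]
scene leaf ((-0.018848125419289374, -0.31849070950368485), 0.9296829028629963)
side leaf ((0.25356593423162366, -0.3353294935716029), 0.9083679501657133)
scene spot 330 359 244
side spot 337 350 257
```

View pics/c7.png

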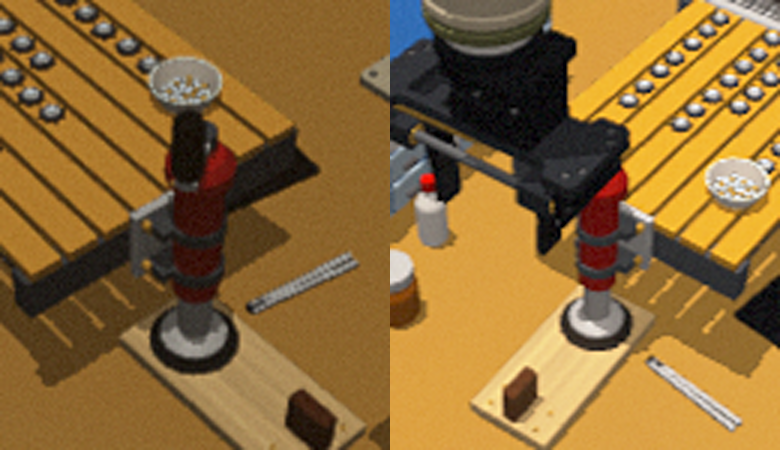

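Run:
```python
from h import *
for n,rois in [('scene',[(318,180,34,34),(285,175,60,45)]),('side',[(334,205,36,28),(350,200,45,40)])]:
    m=robot.camera_model(n)
    a,b=cv2.imread(f'pics/{n}0.png'),cv2.imread(f'pics/{n}7.png')
    p=[proj(m,(.52,.03,z)) for z in(.15,.152)];print(n,'px per mm lift',(p[1]-p[0])/2)
    for X,Y,w,h in rois:
        s=[cv2.cvtColor(i[Y:Y+h,X:X+w],cv2.COLOR_BGR2GRAY).astype(np.float32) for i in(a,b)]
        print(cv2.phaseCorrelate(s[0],s[1],cv2.createHanningWindow((w,h),cv2.CV_32F)))
```

```text
scene px per mm lift [ 0.00861048 -0.26667207]
((-0.042849940634891226, -0.3744859041739126), 0.9120408550456718)
((0.10904152690865487, -0.2928594859809017), 0.9686127805709839)
side px per mm lift [ 0.00743968 -0.21777773]
((-0.0329842864345693, -0.28117276351994036), 0.9616412142912547)
((0.481236532418162, -0.29277793659073126), 0.9281919717788696)
```

Visual lift comes out at about 1.1–1.5 mm (roughly 45–50 N), which is near the lower limit. The angle and force estimates give roughly 65–85 N. A small extra turn of about 15° (roughly +20 N) is safe under either estimate, so I'll re-grip and add it.

```bash
cat > s8.py <<'E'
from h import *
import json
from wind import C,r,wind
st=json.load(open('th.json'));st['th']=51.3-737.5;json.dump(st,open('th.json','w'))
a=np.radians(st['th']);k=C+r*np.array([np.cos(a),np.sin(a)])
robot.servo_line(np.array([*k,.42]),down(0),v=.3)
robot.servo_line(np.array([*k,.309]),down(0),v=.12)
robot.grab();o=robot.observe();print(o["clock"],o["eef_pos"].round(4),o["wrist_force"].round(1),o["finger_gap"])
wind(20,5,.03,.1,13,12)
E
python3 s8.py
```

```text
42.8083 [0.5614 0.0758 0.309 ] [-2.6 -0.4  1.2] 0.02401670334782429
43.20 th 742 act 20.1 r 49.9 Ft 7.3 Fr -4.5 Fz 2.0 gap 24.4
43.59 th 748 act 24.4 r 49.9 Ft 8.7 Fr -5.2 Fz 3.7 gap 24.7
43.98 th 752 act 29.0 r 49.9 Ft 9.0 Fr -4.8 Fz 4.2 gap 24.0
44.38 th 758 act 33.7 r 50.0 Ft 9.7 Fr -4.0 Fz 4.4 gap 24.7
```

```bash
cat > s9.py <<'E'
from h import *
robot.open_gripper();p=robot.observe()["eef_pos"]
robot.servo_line(np.array([p[0],p[1],.42]),down(0),v=.15)
robot.servo_line(np.array([.45,.3,.45]),down(0),v=.3)
o=robot.observe();print(o["clock"],o["wrist_force"].round(1),o["finger_gap"])
acc={}
for n in("scene","side"): cv2.imwrite(f"pics/{n}9.png",robot.get_image(n)[:,:,::-1])
for n,rois in [('scene',[(318,180,34,34),(285,175,60,45)]),('side',[(334,205,36,28),(350,200,45,40)])]:
    for ref in '07':
        a,b=cv2.imread(f'pics/{n}{ref}.png'),cv2.imread(f'pics/{n}9.png')
        for X,Y,w,h in rois:
            s=[cv2.cvtColor(i[Y:Y+h,X:X+w],cv2.COLOR_BGR2GRAY).astype(np.float32) for i in(a,b)]
            print(n,ref,np.round(cv2.phaseCorrelate(s[0],s[1],cv2.createHanningWindow((w,h),cv2.CV_32F))[0],3))
E
python3 s9.py
```

```text
47.5333 [0.3 0.4 0.6] 0.08700533591794204
scene 0 [-0.153 -0.871]
scene 0 [ 0.037 -0.069]
scene 7 [ 0.016 -0.547]
scene 7 [-0.149  0.395]
side 0 [-0.046 -0.47 ]
side 0 [ 0.517 -0.543]
side 7 [-0.071 -0.04 ]
side 7 [ 0.613 -0.123]
```

View pics/scene9.png

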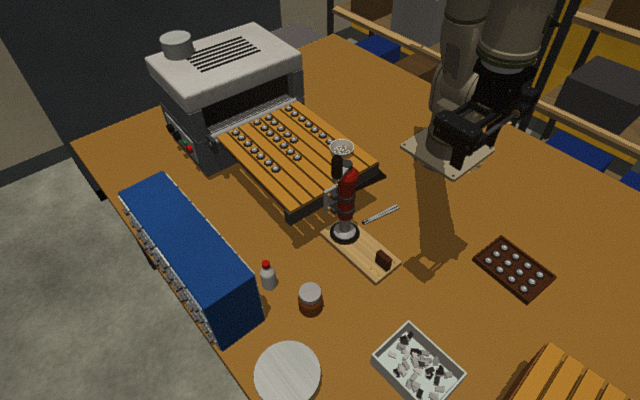

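View pics/side9.png

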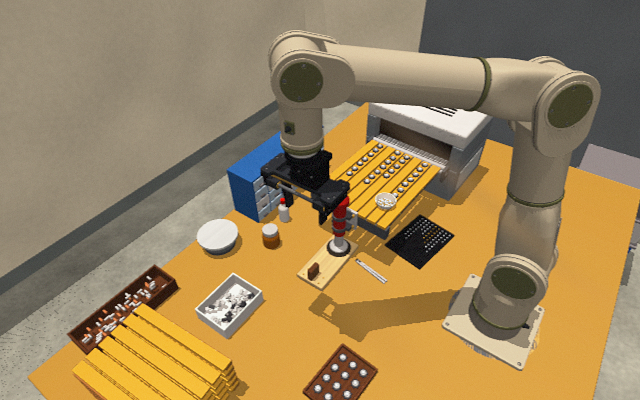

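The robot is clear, the pad sits under the foot and the bystanders are where they were. Lift now reads about 2.2–3.3 mm, under the 4.5 mm limit. Handing in.

```bash
python3 -c "
from cell import robot
robot.job_done();print(robot.observe()['clock'])"
```

```text
the job is handed in; nothing more can be done
the job is handed in; nothing more can be done
```

I slid the pad by its grip, turned it about 90° clockwise to keep clear of the tweezers, and brought its rubber spot under the foot. I then wound the crank about 2.1 turns clockwise, let go, moved the arm clear and handed in at about 47.5 s. No verdict was reported.

**Spot position:** after the slide, the spot's outline matched a circle on the measured leg axis to within about 1 px in both fixed views (1–2 mm). That was before winding. After the first release its outline was unchanged in the scene view; the side view was partly hidden by the gripper. The crank's own circle later put the axis about 1.2 mm from my camera estimate.

**How firmly the foot bears:** my checks agree only loosely:

| Check | Estimate of foot force |
|---|---|
| Crank angle, about 64° past first contact | about 90 N |
| Crank force at a pause, 9.7 N against about 3.7 N in the air | about 120 N |
| Leaf lift in the images, 2.2–3.3 mm | about 75–115 N |

- **Against the limits:** all three are above the required 40 N and below the 150 N limit. The crank-force rise of about 6 N is over the advised 3–5 N but under the 7 N that counts as too much.
- **Extra turn:** I added about 16° after the first release, because the images then showed only 1.1–1.5 mm of lift (about 45 N).
- **Least reliable readings:** one of the image-shift readings (scene view, 0.07 px) disagreed with the rest, so I ignored it. The pause-force readings were noisy too.

**Everything else:** the tweezers, dish, jar, bottle and box look unmoved in the last pictures, by eye only.

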